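# Swap the tin at the back of the tea rack

### The job

Swap the white medium tin at the back of the wooden tea rack for the smallest tin. The tall cream tin and the glass clip-top jar stand in the way: set both aside on the dark wooden board first, then stand the white tin in the middle of the round cork coaster on the tray and the smallest tin on the rack's rear cork spot where the white one stood, and only then put the tall tin and the jar back exactly where each of them was. Keep everything upright, and leave the bottle stopper and the tealight at the front of the worktop where they are.

Things in the scene. Friction and masses are not known exactly. Their poses are not given: they have to be found in the camera images.
- tea_rack: Low rack of pale wood, fixed. Origin: centre of its underside, x towards its back. Base 132 (x) x 204 (y) x 10 mm: things on it stand at z = 10 mm; at the back an upright board (x = 56 to 66 mm, top z = 64 mm). Flat cork spots in the base: rear spot at x = 16, y = 0 mm; front spots at x = -18, y = +64 and -64 mm, one under the tall tin, one under the jar (either way round). Yaw within 0.2 rad.
- side_board: Plain dark wooden board lying on the worktop, fixed, 160 mm (x) by 190 mm (y), 12 mm thick, empty at the start: the place for what is set aside. Origin: centre of its underside; its top is at z = 12 mm. (Mind the wall cabinets over the worktop: about 0.65 m ahead of the base and beyond, from 0.5 m above the worktop up; do not swing the wrist into them.)
- coaster: Round cork coaster, 86 mm across and 5 mm thick, fixed in one half of a grey metal tray (158 x 196 mm, rim 12 mm high, floor 4 mm above the worktop). Origin: centre of its underside; its top is at z = 5 mm in its own frame, 9 mm above the worktop.
- caddy_1: Tall cream tea tin with grey metal lid, round, 68 mm diameter, 98 mm high, 0.19 kg, lid fixed. Origin: centre of its underside, z up along its axis. Starts on a front spot of the rack.
- clip_jar_1: Closed glass clip-top jar, round, body 64 mm diameter (70 mm over wire clip and hinge), 117 mm high, about 0.42 kg, lid fixed. Origin: centre of its underside, z up its axis. Clip and hinge at its own -x and +x; its plain sides (+y, -y) face the rack's front and back (within 0.15 rad) at the start. Starts on a front spot of the rack.
- caddy_2: White medium tea tin with grey metal lid, round, 62 mm diameter, 80 mm high, 0.19 kg, lid fixed. Origin: centre of its underside, z up along its axis. Starts on the rear spot of the rack; about 6 mm separate it from the tall tin and from the jar, 9 mm from the back board.
- caddy_3: Smallest tea tin, cream with a grey metal lid, round, 56 mm diameter, 62 mm high, 0.19 kg, lid fixed. Origin: centre of its underside, z up along its axis. Starts on the tray's floor (4 mm above the worktop) beside the coaster, about 94 mm from the coaster's centre.
- bottle_stopper_1: Bystander: bottle stopper of wood and brass standing on its knob, 33 mm diameter, 52 mm high, beside the worktop's front edge, straight ahead of the robot (others like it farther to the side do not matter). Origin: centre of its underside. To be left alone.
- tealight_1: Bystander: tealight in a metal cup, 39 mm diameter, 19 mm high, beside the worktop's front edge, straight ahead of the robot (others like it farther to the side do not matter). Origin: centre of its underside. To be left alone.
Not all that is in view belongs to the job. What is shaped like the caddy_2 but pink is not meant.

How it is judged (in metres and radians):
On the way, in this order (a step that is already met when the one before it is completed fails the run):
1. the tall tin and the jar both stand, let go, on the dark board while the white tin still stands in its place (x of caddy_1 in the frame of side_board between -0.075 and 0.075 m and y of caddy_1 in the frame of side_board between -0.09 and 0.09 m and z of caddy_1 in the frame of side_board between 0.006 and 0.018 m and angle between each of caddy_1, clip_jar_1's own z axis and vertical below 0.1 rad and x of clip_jar_1 in the frame of side_board between -0.075 and 0.075 m and y of clip_jar_1 in the frame of side_board between -0.09 and 0.09 m and z of clip_jar_1 in the frame of side_board between 0.006 and 0.018 m and contact force between the fingers and caddy_1 below 0.3 N and contact force between the fingers and clip_jar_1 below 0.3 N and distance of caddy_2 from where it was at the start of the episode below 0.015 m), for 0.2 s.
2. the white tin stands, let go, on the coaster, the tall tin and the jar still on the board (horizontal distance between caddy_2 and coaster below 0.015 m and x of caddy_2 in the frame of coaster between -0.02 and 0.02 m and y of caddy_2 in the frame of coaster between -0.02 and 0.02 m and z of caddy_2 in the frame of coaster between -0.001 and 0.011 m and angle between each of caddy_2, caddy_1, clip_jar_1's own z axis and vertical below 0.1 rad and x of caddy_1 in the frame of side_board between -0.075 and 0.075 m and y of caddy_1 in the frame of side_board between -0.09 and 0.09 m and z of caddy_1 in the frame of side_board between 0.006 and 0.018 m and x of clip_jar_1 in the frame of side_board between -0.075 and 0.075 m and y of clip_jar_1 in the frame of side_board between -0.09 and 0.09 m and z of clip_jar_1 in the frame of side_board between 0.006 and 0.018 m and contact force between the fingers and caddy_2 below 0.3 N), for 0.2 s.
3. the smallest tin stands, let go, on the rear spot of the rack, the tall tin and the jar still on the board (x of caddy_3 in the frame of tea_rack between 0.004 and 0.028 m and y of caddy_3 in the frame of tea_rack between -0.012 and 0.012 m and z of caddy_3 in the frame of tea_rack between 0.004 and 0.016 m and angle between each of caddy_3, caddy_1, clip_jar_1's own z axis and vertical below 0.1 rad and x of caddy_1 in the frame of side_board between -0.075 and 0.075 m and y of caddy_1 in the frame of side_board between -0.09 and 0.09 m and z of caddy_1 in the frame of side_board between 0.006 and 0.018 m and x of clip_jar_1 in the frame of side_board between -0.075 and 0.075 m and y of clip_jar_1 in the frame of side_board between -0.09 and 0.09 m and z of clip_jar_1 in the frame of side_board between 0.006 and 0.018 m and contact force between the fingers and caddy_3 below 0.3 N), for 0.2 s.
At the end, for the whole second after the job is handed in: The white tin stands upright on the coaster (axes within 15 mm), the smallest tin upright on the rack's rear spot (within 12 mm in the rack's x and y), the tall tin and the jar upright within 15 mm of where each stood at the start; all released and at rest (horizontal distance between caddy_2 and coaster below 0.015 m and x of caddy_2 in the frame of coaster between -0.02 and 0.02 m and y of caddy_2 in the frame of coaster between -0.02 and 0.02 m and z of caddy_2 in the frame of coaster between -0.001 and 0.011 m and angle between each of caddy_2, caddy_3, caddy_1, clip_jar_1's own z axis and vertical below 0.1 rad and x of caddy_3 in the frame of tea_rack between 0.004 and 0.028 m and y of caddy_3 in the frame of tea_rack between -0.012 and 0.012 m and z of caddy_3 in the frame of tea_rack between 0.004 and 0.016 m and distance of each of caddy_1, clip_jar_1 from where it was at the start of the episode below 0.015 m and linear speed of each of caddy_1, caddy_2, caddy_3, clip_jar_1 below 0.02 m/s); the robot touches nothing.
It fails at once if a tin or the jar is tipped by more than about 30 degrees (angle between any of caddy_1, caddy_2, caddy_3, clip_jar_1's own z axis and vertical above 0.52 rad).
It fails at once if the bottle stopper or the tealight is moved by more than 20 mm or tipped over (distance of any of bottle_stopper_1, tealight_1 from where it was at the start of the episode above 0.02 m or angle between any of bottle_stopper_1, tealight_1's own z axis and vertical above 0.5 rad).
It also fails if it takes over 128 s, if anything falls off the work surface, if the arm or the gripper's body presses on something with over 40 N, if the wrist force passes 120 N, or if a joint passes its speed limit or range.

### The arm

A 7-joint arm with a two-finger parallel gripper is mounted at the origin on a cart in front of the work surface, level with it; the furniture and walls round the work are solid. World frame = base frame: x ahead of the robot, y to its left, z up, the work surface at z = 0. Lengths are in mm, angles in rad, forces in N, time in s.
With the tool pointing down it reaches from about 425 to 825 mm from the base axis. Payload 3.6 kg.
Tool frame: the origin (TCP) lies midway between the tips of the shut fingers; the grasp point (between the pads) lies 19 mm behind it; z points along the fingers, y is the line along which they close (so a half turn about z gives the same grasp; the last joint's range is limited). The gripper opens to 85 mm and grips with 20 to 120 N. Pads are 22 mm wide; open, the fingers measure 114 mm over their backs; the gripper's body (76 mm by 85 mm) begins 54 mm behind the grasp point. The pads swing forward as they close: fully open they stand 13 mm farther back than shut.
Start: joints at [1.175, 0.615, -0.013, 1.423, 0.008, 1.103, -0.04], TCP at [234.332, -606.26, 231.297] pointing down, gripper open.
Joint ranges: [-3.12, 3.12], [-0.3, 2.06], [-1.34, 1.32], [0.26, 2.42], [-1.36, 4.5], [0.01, 1.98], [-2.84, 2.84]. Speed limits (rad/s): [2.79, 2.79, 3.14, 3.14, 3.14, 3.14, 3.14].

### API

Orientations are given as a unit quaternion [x, y, z, w].
In Python, from workcell import state, imaging, job_done, finder gives the robot as it stands. The module is installed in compiled form; this text tells all that it offers.
- The arm moves only by the tool play_rows, never from a script. Its argument "commands" is text: rows parted by semicolons, each of 7 numbers parted by spaces: the shift along the tool's x, y, z each as a share of 0.1 m, from -1 to 1, then the turn, a rotation vector about the tool's x, y, z each as a share of 120 degrees, from -1 to 1, then the closure, from 0 (fully open) to 1 (shut). A call has exactly 8 rows; each row shifts and turns the commanded pose from where the row before left it, along the tool's axes as they then stand; what a row does not reach is not made up. A row lasts 1/8 s, in which the tool goes at most 62.5 mm and 10.7 degrees, less where a joint would pass 70% of its speed; a pose out of reach is approached as far as the arm can. A call with a number of a shift or a turn outside -1 to 1 is refused whole. A call with a gripper value outside its range is refused whole. The fingers move at their own pace and stop on an object; "grip_force" is the grip in N (left out, the last holds). Time passes only in rows, so rows that do not move let the fingers close, or fill a call up. It gives the time, the measured TCP pose, the force, the opening and the grip force at its end, in the units of the state.
- state(): the state, without advancing time (a new reading comes with each control period).
- imaging.get_image(name): name is "scene" or "top"; returns a dict with "img" (480x640x3 uint8, red, green, blue), "fov_y" (degrees; the focal length in pixels is half the picture's height over the tangent of half this angle, whatever the lens; pixels are square), "cx", "cy" (the principal point, pixels), "dist" ([k1, k2, p1, p2, k3] as OpenCV has them; the pictures are not rectified), "extrinsics" (4x4, takes a point from world to camera coordinates). Camera axes: x right, y down, z forward; pixel columns grow to the right and rows downward; lengths in mm; the calibration is good to about 2 mm. A picture is of the moment at which its call begins. There is no depth.
- job_done(): hands the job in; it is judged then, once.
Trained networks look in the newest picture that a camera, given by its name, has taken for a name from the list of things; names that differ only in an ending like _2 or _b are one class to them, and where a whole thing is asked for, a point or a joint stands for the part that bears it (a point fixed in the world has none). Each returns a list of dicts, best first, with "conf" (0 to 1); they miss things now and then, are a little off and sometimes report something else, mostly with a low value. They report only what shows in the picture. A call takes as long as a camera call. They do not tell look-alikes from the thing itself.
- finder.find_in(thing, camera): "box" ([left, top, right, bottom] in pixels, round what is visible of it).
- finder.spot_point(thing, camera): "location" ([column, row] in pixels: a listed point, or the origin of a listed thing).
The state is a dict: "t": time; "q": joint angles; "joint_velocities": joint speeds; "joint_torque": joint torques, N m; "tcp_pos": TCP position; "ee_rot": TCP orientation; "force": force on the tool from outside, world axes, zero at the start; "ft_torque": the same for the moment, N m; "opening": finger opening in mm; "grip_force": force on a finger pad.
Only numpy, scipy, OpenCV 4.12 (cv2) and the standard library are available. Lean on these libraries where they do the work, as an engineer would, in place of code of your own. Each camera call takes 0.05 s, during which the arm holds its last target. There are 200 camera calls.

## Working session

There is one attempt and no reset: what is moved stays moved. The work goes in short steps, Python scripts to look and compute and a tool call to move; the robot and the scene stay as the last step left them, time stands still between calls to the robot, and variables do not carry over. Pictures are saved under pics/ and viewed, at most 14 in all, crops included, and the job is handed in when it is done.

Besides the shell and the picture viewer there is one more tool, called by a JSON object that holds its "name" and its "arguments", one argument or row to a line. play_rows: Moves the arm, as the interface text tells. Shift numbers are shares of 0.1 m and turn numbers shares of 120 degrees, none past 1 either way. Its arguments: {"type":"object","properties":{"commands":{"type":"string"},"grip_force":{"type":"number"}},"required":["commands"]}

```bash
mkdir -p pics; cat > h.py <<'E'
import numpy as np, cv2
from workcell import state, imaging, job_done, finder
def cam(n):
    d=imaging.get_image(n); h=d["img"].shape[0]
    f=h/2/np.tan(np.radians(d["fov_y"])/2)
    d["K"]=np.array([[f,0,d["cx"]],[0,f,d["cy"]],[0,0,1.]]); d["D"]=np.array(d["dist"],float); d["E"]=np.array(d["extrinsics"]); return d
def ray(d,px,z):
    p=cv2.undistortPoints(np.array([[px]],float),d["K"],d["D"])[0,0]
    R=d["E"][:3,:3];t=d["E"][:3,3]; c=-R.T@t; v=R.T@np.array([p[0],p[1],1]); return c+v*(z-c[2])/v[2]
def proj(d,P):
    P=np.atleast_2d(np.array(P,float)); r,_=cv2.Rodrigues(d["E"][:3,:3]); return cv2.projectPoints(P,r,d["E"][:3,3],d["K"],d["D"])[0][:,0]
def save(d,n): cv2.imwrite("pics/"+n,d["img"][:,:,::-1])
E
python3 - <<'E'
from h import *
s=state();print({k:np.round(v,3) for k,v in s.items()})
for n in("scene","top"):
    d=cam(n);save(d,n+"0.png");E=d["E"];print(n,d["fov_y"],d["dist"],-E[:3,:3].T@E[:3,3])
    for t in "tea_rack side_board coaster caddy_1 clip_jar_1 bottle_stopper_1 tealight_1".split():
        print(t,[(np.round(b["box"]).tolist(),round(b["conf"],2)) for b in finder.find_in(t,n)][:5],[(np.round(b["location"],1).tolist(),round(b["conf"],2)) for b in finder.spot_point(t,n)][:5])
E
```

```text
{'t': np.float64(0.0), 'q': array([ 1.176,  0.616, -0.013,  1.425,  0.008,  1.103, -0.04 ]), 'joint_velocities': array([ 0.001,  0.001, -0.001,  0.001, -0.   , -0.002,  0.001]), 'joint_torque': array([ 0.0000e+00, -4.6922e+01,  2.6000e-01, -1.7103e+01,  1.0000e-02,
        1.0000e-02,  0.0000e+00]), 'tcp_pos': array([ 234.048, -605.577,  230.138]), 'ee_rot': array([ 0.983,  0.183, -0.   , -0.001]), 'force': array([ 0.263,  0.093, -0.042]), 'ft_torque': array([-0.042, -0.043, -0.029]), 'grip_force': np.float64(0.0), 'opening': np.float64(85.742)}
scene 44.54300020342011 [-0.06206297  0.          0.          0.          0.        ] [-31.71312706 686.14548815 883.17079823]
tea_rack [([221.0, 168.0, 328.0, 267.0], 0.88)] [([278.0, 224.7], 0.84)]
side_board [([310.0, 129.0, 399.0, 196.0], 0.75)] [([353.1, 163.8], 0.85)]
coaster [([157.0, 303.0, 204.0, 347.0], 0.7)] [([179.6, 326.0], 0.95)]
caddy_1 [([188.0, 261.0, 221.0, 299.0], 0.92), ([325.0, 206.0, 356.0, 251.0], 0.75), ([256.0, 184.0, 288.0, 228.0], 0.69), ([284.0, 165.0, 320.0, 222.0], 0.64)] [([302.3, 210.1], 0.87), ([204.8, 290.6],
[... 455 characters left out ...]
.61)] [([312.7, 193.5], 0.86)]
side_board [([392.0, 154.0, 490.0, 241.0], 0.7), ([197.0, 167.0, 229.0, 200.0], 0.68)] [([438.4, 194.4], 0.81)]
coaster [([153.0, 178.0, 191.0, 215.0], 0.8)] [([166.8, 194.9], 0.75)]
caddy_1 [([326.0, 176.0, 360.0, 211.0], 0.9), ([314.0, 232.0, 342.0, 262.0], 0.86), ([296.0, 160.0, 327.0, 196.0], 0.74), ([200.0, 170.0, 227.0, 199.0], 0.64)] [([214.4, 186.9], 0.85), ([312.7, 181.4], 0.84), ([326.7, 248.1], 0.68), ([340.9, 197.1], 0.6)]
clip_jar_1 [([263.0, 173.0, 294.0, 212.0], 0.59)] [([281.2, 197.8], 0.75)]
bottle_stopper_1 [([386.0, 263.0, 401.0, 280.0], 0.72)] [([394.2, 269.4], 0.53)]
tealight_1 [([250.0, 260.0, 271.0, 280.0], 0.64)] [([258.7, 268.8], 0.47)]
```

View pics/scene0.png

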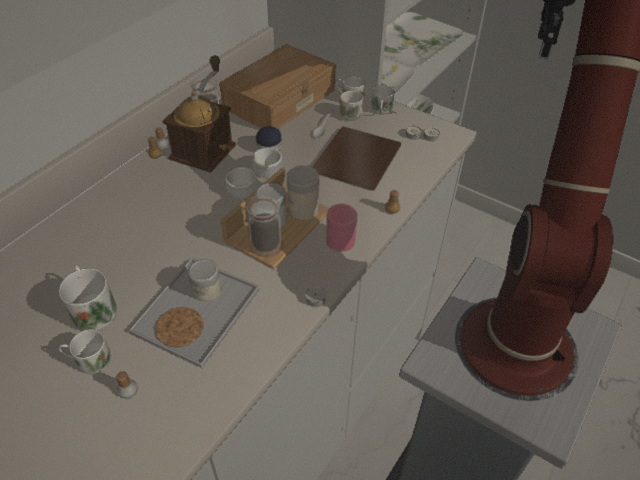

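View pics/top0.png

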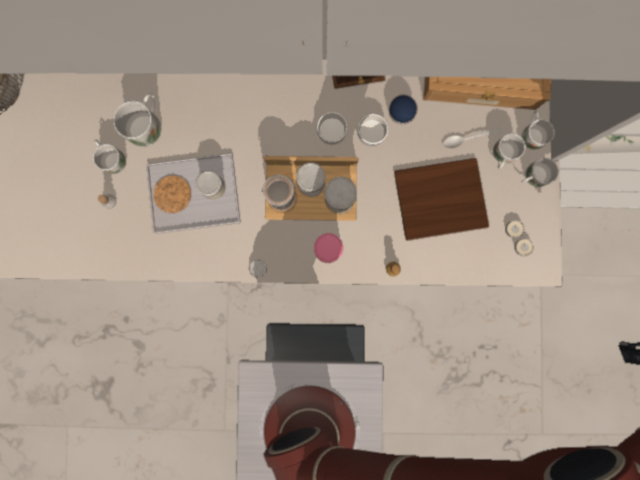

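The scene view shows the rack (tall tin at 302,195, jar at 265,225, white tin at 272,205), the tray with the coaster (180,326) and the smallest tin (204,280), and the board (357,158). The pink look-alike is at (341,228). In the top view the white tin is at (311,179), jar (280,192), tall tin (340,194), smallest tin (209,184), coaster (172,194), board (441,199), pink tin (328,248).

```bash
cat > m.py <<'E'
from h import *
from scipy.optimize import least_squares
S=cam("scene");T=cam("top")
pts={"jar":((265.5,243.0),(281.2,197.8),10),"tall":((302.3,210.1),(340.9,197.1),10),"white":((272,218.2),(312.7,181.4),10),"rack":((278,224.7),(312.7,193.5),0),
"small":((204.8,290.6),(214.4,186.9),4),"coaster":((179.6,326),(166.8,194.9),4),"board":((353.1,163.8),(438.4,194.4),0),"pink":((339.7,242.4),(326.7,248.1),0),"stop":((392.1,205.6),(394.2,269.4),0),"tea":((313.8,299.5),(258.7,268.8),0)}
for k,(a,b,z) in pts.items(): print(k,ray(S,a,z)[:2].round(1),ray(T,b,z)[:2].round(1))
loc={"jar":(-18,64,10),"tall":(-18,-64,10),"white":(16,0,10),"rack":(0,0,0)}
def res(p,sgn=1):
    c,s=np.cos(p[2]),np.sin(p[2]);r=[]
    for k,(x,y,z) in loc.items():
        P=[[p[0]+c*x-s*y,p[1]+s*x+c*y,z]]
        r+=list((proj(S,P)[0]-pts[k][0]))+list((proj(T,P)[0]-pts[k][1]))
    return np.array(r)
f=least_squares(res,[550,0,0],loss="soft_l1",x_scale=[10,10,.1]);print(f.x.round(3),res(f.x).reshape(-1,4).round(1))
# overlay for check: tin tops and bottoms
p=f.x;c,s=np.cos(p[2]),np.sin(p[2])
W=lambda x,y:np.array([p[0]+c*x-s*y,p[1]+s*x+c*y])
print({k:W(*v[:2]).round(1).tolist() for k,v in loc.items()})
a=np.linspace(0,6.283,60)
def circ(xy,r,z):return np.c_[xy[0]+r*np.cos(a),xy[1]+r*np.sin(a),0*a+z]
ims=[]
for d,(x0,y0,w,h) in((S,(120,110,300,250)),(T,(140,140,360,150))):
    im=cv2.resize(d["img"][y0:y0+h,x0:x0+w,::-1],None,fx=800/w if 0 else 2.2,fy=2.2,interpolation=cv2.INTER_CUBIC)
    im=cv2.convertScaleAbs(im,alpha=1.5)
    L=[circ(W(-18,64),32,10),circ(W(-18,64),32,127),circ(W(-18,-64),34,108),circ(W(-18,-64),34,10),circ(W(16,0),31,90)]
    L+=[np.array([[*W(x,y),10] for x,y in((-66,-102),(66,-102),(66,102),(-66,102),(-66,-102))])]
    for n,r,z in(("small",28,66),("small",28,4),("coaster",43,9)):
        q=(ray(S,pts[n][0],4)+ray(T,pts[n][1],4))/2; L.append(circ(q,r,z))
    for l in L: cv2.polylines(im,[np.int32((proj(d,l)-[x0,y0]+.5)*2.2)],False,(0,255,0),1)
    ims.append(im)
w=max(i.shape[1] for i in ims)
cv2.imwrite("pics/ov_s.png",ims[0]);cv2.imwrite("pics/ov_t.png",ims[1])
E
python3 m.py
```

```text
jar [515.2  66.7] [510.7  73.7]
tall [510.6 -55.9] [514.2 -59.4]
white [548.8   1.6] [548.7   4. ]
rack [532.8   2.1] [522.9   3.8]
small [536.6 227.7] [534.3 225. ]
coaster [518.7 315.5] [514.8 332.1]
board [ 511.3 -264.1] [ 525. -279.]
pink [396.9 -30.2] [400.5 -29.4]
stop [ 363.2 -190.5] [ 355.3 -180.1]
tea [355.7 122.7] [352.2 121.3]
[ 5.3115e+02  4.3330e+00 -3.0000e-03] [[ 0.2  0.9  2.4 -1.1]
 [ 0.1 -1.4  0.1  0.5]
 [-0.2  1.  -0.1  0.7]
 [-0.   0.9 -0.2 -3.6]]
{'jar': [513.3, 68.4], 'tall': [513.0, -59.6], 'white': [547.1, 4.3], 'rack': [531.1, 4.3]}
```

View pics/ov_s.png

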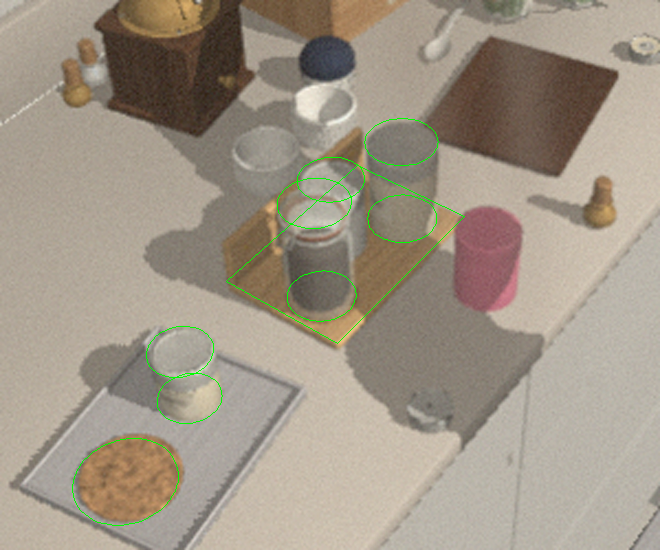

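View pics/ov_t.png

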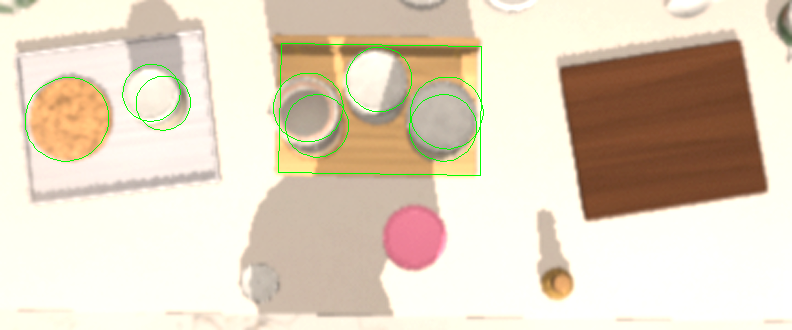

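The overlay agrees well for the rack, board and coaster (68,119 in the crop). The tins' lids look a few pixels off in the top view, so I'll look closer.

```bash
python3 - <<'E'
from h import *
T=cam("top");S=cam("scene")
def crop(d,x0,y0,w,h,k):return cv2.convertScaleAbs(cv2.resize(d["img"][y0:y0+h,x0:x0+w,::-1],None,fx=k,fy=k,interpolation=cv2.INTER_NEAREST),alpha=1.3)
a=np.hstack([crop(T,190,150,60,60,6),crop(T,255,150,70,60,6)])
b=np.hstack([crop(T,305,150,70,60,6),crop(S,175,245,60,60,6)])
cv2.imwrite("pics/c1.png",cv2.resize(np.vstack([a,b]),None,fx=.83,fy=.83,interpolation=cv2.INTER_AREA))
E
```

```text
(no output)
```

View pics/c1.png

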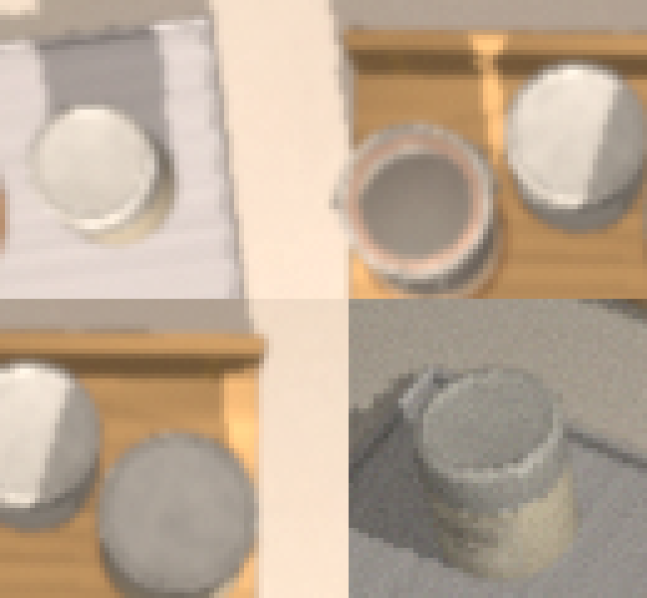

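```bash
python3 - <<'E'
from h import *
T=cam("top");S=cam("scene")
for n,p,z in(("small",(209,183.5),66),("jar",(279.3,190.6),120),("white",(310.8,177.3),90),("tall",(340.6,192.5),108),("coaster",(171,194.2),9),("pink",(328.5,248),80)):print(n,ray(T,np.array(p)-.5,z).round(1))
print("small S",ray(S,(202.7,269.3),66).round(1))
# board / rack corners, coaster scene
for n,q,z in(("rackbase",[(265.5,219.3),(357.3,219.3)],10),("rackbackboardtop",[(265,156.5),(358,156.5)],64),("board",[(395,171),(476,158.5),(488,227),(406,239)],12),("tray",[(148,164.5),(232.5,153.5),(239.5,221.5),(154,231)],12)):
  P=np.array([ray(T,np.array(p)-.5,z)[:2] for p in q]);print(n,P.round(1).tolist(),P.mean(0).round(1))
print("scene coaster",ray(S,(179,327),9),"scene board",ray(S,(357,157.5),12))
E
```

```text
small [532.6 225.9  66. ]
jar [510.8  70.6 120. ]
white [544.5   7.6  90. ]
tall [510.5 -54.6 108. ]
coaster [516.8 322.5   9. ]
pink [397.4 -31.5  80. ]
small S [533.4 225.   66. ]
rackbase [[463.1, 108.7], [466.1, -95.2]] [464.6   6.7]
rackbackboardtop [[593.1, 107.4], [595.9, -92.3]] [594.5   7.6]
board [[575.6, -178.4], [607.0, -360.5], [453.0, -385.8], [423.6, -203.3]] [ 514.8 -282. ]
tray [[583.2, 376.5], [610.4, 186.2], [457.2, 166.2], [433.3, 356.7]] [521.  271.4]
scene coaster [514.89083731 319.78995795   9.        ] scene board [ 508.98180075 -276.63259669   12.        ]
```

Measured positions agree: tall (511,-57), jar (511,70), white (545.5,6.5), small (533,225.5), coaster (515.5,321), board centre (512,-279), with a yaw of 0.16. I'll turn the tool so that it closes along world x.

{"name": "play_rows", "arguments": {
  "commands": "0 0 0 0 0 -0.072 0;0 0 0 0 0 -0.072 0;0 0 0 0 0 -0.072 0;0 0 0 0 0 -0.072 0;0 0 0 0 0 -0.072 0;0 0 0 0 0 -0.072 0;0 0 0 0 0 -0.072 0;0 0 0 0 0 -0.071 0",
  "grip_force": 40
}}

```text
t: 2.8
tcp_pos: [234.1, -606.3, 231.3]
ee_rot: [0.705, 0.71, -0.0, -0.0]
force: [0.9, -0.5, 0.2]
opening: 85.5
grip_force: 0.0
```

{"name": "play_rows", "arguments": {
  "commands": "0.4 0.2 0 0 0 0 0;0.5 0.25 0 0 0 0 0;0.5 0.25 0 0 0 0 0;0.5 0.25 0 0 0 0 0;0.5 0.25 0 0 0 0 0;0.5 0.25 0 0 0 0 0;0.5 0.25 0 0 0 0 0;0.5 0.25 0 0 0 0 0"
}}

```text
t: 3.8
tcp_pos: [429.2, -214.4, 231.7]
ee_rot: [0.706, 0.708, 0.0, 0.001]
force: [0.9, 0.3, 0.8]
opening: 85.0
grip_force: 0.0
```

{"name": "play_rows", "arguments": {
  "commands": "0.5 0.25 0 0 0 0 0;0.5 0.25 0 0 0 0 0;0.4 0.2 0 0 0 0 0;0.2 0.07 0 0 0 0 0;0 0 0 0 0 0 0;0 0 0 0 0 0 0;0 0 0 0 0 0 0;0 0 0 0 0 0 0"
}}

```text
t: 4.8
tcp_pos: [504.8, -56.9, 231.4]
ee_rot: [0.707, 0.707, -0.0, 0.0]
force: [0.7, -0.4, 0.2]
opening: 85.1
grip_force: 0.0
```

{"name": "play_rows", "arguments": {
  "commands": "0 0.06 0.3 0 0 0 0;0 0 0.5 0 0 0 0;0 0 0.4 0 0 0 0;0 0 0.3 0 0 0 0;0 0 0.2 0 0 0 0;0 0 0.06 0 0 0 0;0 0 0 0 0 0 0;0 0 0 0 0 0 0"
}}

```text
t: 5.8
tcp_pos: [511.8, -55.8, 56.3]
ee_rot: [0.706, 0.708, 0.001, 0.001]
force: [0.0, 1.3, 0.1]
opening: 85.3
grip_force: 0.0
```

{"name": "play_rows", "arguments": {
  "commands": "0 0 0 0 0 0 0.15;0 0 0 0 0 0 0.3;0 0 0 0 0 0 0.6;0 0 0 0 0 0 1;0 0 0 0 0 0 1;0 0 0 0 0 0 1;0 0 0 0 0 0 1;0 0 0 0 0 0 1"
}}

```text
t: 6.8
tcp_pos: [511.6, -55.8, 56.4]
ee_rot: [0.706, 0.708, 0.0, 0.001]
force: [-0.7, -0.6, 5.8]
opening: 65.6
grip_force: 43.7
```

{"name": "play_rows", "arguments": {
  "commands": "0 0 -0.1 0 0 0 1;0 0 -0.2 0 0 0 1;0 0 -0.2 0 0 0 1;-0.15 0 0 0 0 0 1;-0.3 0 0 0 0 0 1;-0.4 0.02 0 0 0 0 1;-0.4 0.02 0 0 0 0 1;-0.4 0.02 0 0 0 0 1"
}}

```text
t: 7.8
tcp_pos: [516.1, -223.2, 104.1]
ee_rot: [0.707, 0.707, -0.001, -0.001]
force: [1.4, 0.7, -1.8]
opening: 65.7
grip_force: 45.0
```

{"name": "play_rows", "arguments": {
  "commands": "-0.4 0.02 0 0 0 0 1;-0.3 0 0 0 0 0 1;-0.2 0 0 0 0 0 1;-0.13 0 0 0 0 0 1;0 0 0.2 0 0 0 1;0 0 0.1 0 0 0 1;0 0 0 0 0 0 1;0 0 0 0 0 0 1"
}}

```text
t: 8.8
tcp_pos: [520.3, -323.1, 75.8]
ee_rot: [0.706, 0.708, 0.0, 0.0]
force: [2.0, 0.0, -2.1]
opening: 65.7
grip_force: 45.0
```

{"name": "play_rows", "arguments": {
  "commands": "0 0 0.08 0 0 0 1;0 0 0.05 0 0 0 1;0 0 0.03 0 0 0 1;0 0 0.01 0 0 0 1;0 0 0 0 0 0 1;0 0 0 0 0 0 1;0 0 0 0 0 0 1;0 0 0 0 0 0 1"
}}

```text
t: 9.8
tcp_pos: [519.6, -323.6, 58.5]
ee_rot: [0.706, 0.708, -0.0, 0.0]
force: [-0.1, 0.4, 1.4]
opening: 65.6
grip_force: 45.1
```

{"name": "play_rows", "arguments": {
  "commands": "0 0 0 0 0 0 0.4;0 0 0 0 0 0 0.2;0 0 0 0 0 0 0;0 0 0 0 0 0 0;0 0 0 0 0 0 0;0 0 0 0 0 0 0;0 0 -0.2 0 0 0 0;0 0 -0.4 0 0 0 0"
}}

```text
t: 10.8
tcp_pos: [518.3, -323.0, 117.2]
ee_rot: [0.706, 0.708, -0.001, -0.002]
force: [0.6, -0.5, 0.5]
opening: 85.3
grip_force: 0.0
```

{"name": "play_rows", "arguments": {
  "commands": "0 0 -0.5 0 0 0 0;0.4 0 -0.4 0 0 0 0;0.6 0 0 0 0 0 0;0.6 0 0 0 0 0 0;0.6 0 0 0 0 0 0;0.6 0 0 0 0 0 0;0.6 -0.1 0 0 0 0 0;0.4 0 0 0 0 0 0"
}}

```text
t: 11.8
tcp_pos: [507.7, 59.9, 208.8]
ee_rot: [0.705, 0.709, 0.0, -0.0]
force: [1.1, 0.2, 0.6]
opening: 85.5
grip_force: 0.0
```

```bash
python3 - <<'E'
from h import *
s=state();print(s["t"],s["tcp_pos"].round(1) if hasattr(s["tcp_pos"],"round") else s["tcp_pos"],s["opening"])
S=cam("scene");cv2.imwrite("pics/s1.png",cv2.convertScaleAbs(cv2.resize(S["img"][90:340,120:420,::-1],None,fx=2.2,fy=2.2),alpha=1.4))
E
```

```text
11.8 [507.7  59.9 208.8] 85.46821985355633
```

View pics/s1.png

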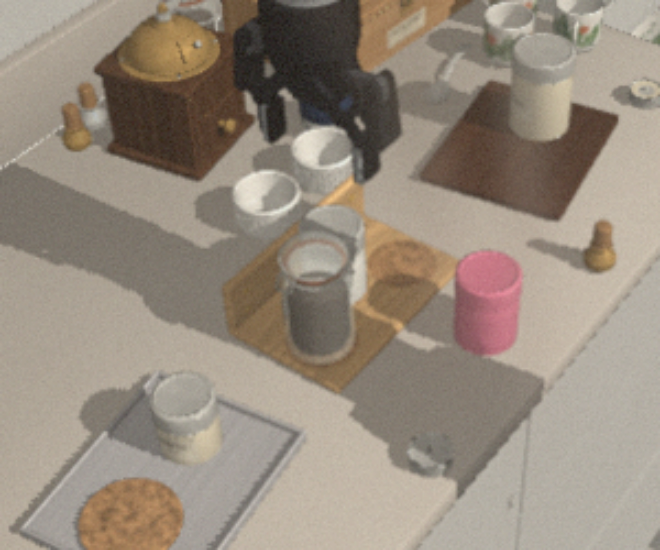

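The tall tin stands upright on the board, at (543,87) in the crop. Next is the jar.

{"name": "play_rows", "arguments": {
  "commands": "0.09 0.03 0.2 0 0 0 0;0 0 0.4 0 0 0 0;0 0 0.3 0 0 0 0;0 0 0.2 0 0 0 0;0 0 0.1 0 0 0 0;0 0 0 0 0 0 0;0 0 0 0 0 0 0;0 0 0 0 0 0 0"
}}

```text
t: 12.85
tcp_pos: [512.4, 65.5, 89.2]
ee_rot: [0.706, 0.708, 0.001, 0.001]
force: [0.5, 0.4, 0.1]
opening: 85.7
grip_force: 0.0
```

{"name": "play_rows", "arguments": {
  "commands": "0.045 -0.01 0.1 0 0 0 0;0 0 0.12 0 0 0 0;0 0 0.05 0 0 0 0;0 0 0 0 0 0 0;0 0 0 0 0 0 0.15;0 0 0 0 0 0 0.3;0 0 0 0 0 0 0.6;0 0 0 0 0 0 1"
}}

```text
t: 13.85
tcp_pos: [512.0, 70.1, 62.1]
ee_rot: [0.706, 0.708, 0.001, 0.001]
force: [2.6, -0.4, 4.8]
opening: 62.4
grip_force: 44.1
```

{"name": "play_rows", "arguments": {
  "commands": "0 0 0 0 0 0 1;0 0 0 0 0 0 1;0 0 0 0 0 0 1;0 0 0 0 0 0 1;0 0 0 0 0 0 1;0 0 0 0 0 0 1;0 0 0 0 0 0 1;0 0 0 0 0 0 1",
  "grip_force": 50
}}

```text
t: 14.85
tcp_pos: [512.0, 70.1, 62.1]
ee_rot: [0.706, 0.708, 0.001, 0.001]
force: [1.3, 0.5, 5.1]
opening: 62.2
grip_force: 53.1
```

{"name": "play_rows", "arguments": {
  "commands": "0 0 -0.1 0 0 0 1;0 0 -0.2 0 0 0 1;0 0 -0.3 0 0 0 1;0 0 -0.3 0 0 0 1;0 0 -0.2 0 0 0 1;-0.15 0 0 0 0 0 1;-0.3 0 0 0 0 0 1;-0.4 0 0 0 0 0 1"
}}

```text
t: 15.85
tcp_pos: [508.8, -16.5, 169.5]
ee_rot: [0.706, 0.708, -0.002, -0.002]
force: [1.3, -1.0, -5.1]
opening: 62.1
grip_force: 56.6
```

{"name": "play_rows", "arguments": {
  "commands": "-0.5 -0.02 0 0 0 0 1;-0.5 -0.02 0 0 0 0 1;-0.5 -0.03 0 0 0 0 1;-0.4 0 0 0 0 0 1;-0.2 0 0 0 0 0 1;-0.1 0 0.1 0 0 0 1;0 0 0.2 0 0 0 1;0 0 0.3 0 0 0 1"
}}

```text
t: 16.85
tcp_pos: [505.1, -232.9, 110.6]
ee_rot: [0.705, 0.709, 0.001, -0.0]
force: [-1.1, -0.7, -4.9]
opening: 62.3
grip_force: 56.7
```

{"name": "play_rows", "arguments": {
  "commands": "0 0 0.2 0 0 0 1;0 0 0.1 0 0 0 1;0 0 0 0 0 0 1;0 0 0 0 0 0 1;0 0 0 0 0 0 1;0 0 0 0 0 0 1;0 0 0 0 0 0 1;0 0 0 0 0 0 1"
}}

```text
t: 17.85
tcp_pos: [504.5, -235.2, 81.4]
ee_rot: [0.706, 0.708, 0.0, 0.0]
force: [-0.2, -0.2, -4.2]
opening: 62.1
grip_force: 56.6
```

Down 17 mm, then release.

{"name": "play_rows", "arguments": {
  "commands": "0 0 0.08 0 0 0 1;0 0 0.05 0 0 0 1;0 0 0.03 0 0 0 1;0 0 0.015 0 0 0 1;0 0 0 0 0 0 1;0 0 0 0 0 0 1;0 0 0 0 0 0 1;0 0 0 0 0 0 1"
}}

```text
t: 18.85
tcp_pos: [504.2, -235.1, 64.1]
ee_rot: [0.706, 0.708, -0.0, -0.0]
force: [-2.6, 0.5, 3.4]
opening: 61.7
grip_force: 57.5
```

{"name": "play_rows", "arguments": {
  "commands": "0 0 0 0 0 0 0.4;0 0 0 0 0 0 0.2;0 0 0 0 0 0 0;0 0 0 0 0 0 0;0 0 0 0 0 0 0;0 0 0 0 0 0 0;0 0 -0.2 0 0 0 0;0 0 -0.4 0 0 0 0"
}}

```text
t: 19.85
tcp_pos: [503.2, -234.8, 123.0]
ee_rot: [0.706, 0.708, -0.001, -0.002]
force: [1.1, -0.5, 0.3]
opening: 85.4
grip_force: 0.0
```

{"name": "play_rows", "arguments": {
  "commands": "0 0 -0.5 0 0 0 0;0 0 -0.3 0 0 0 0;0.3 0 0 0 0 0.08 0;0 0 0 0 0 0.08 0;0 0 0 0 0 0.08 0;0 0 0 0 0 0.08 0;0 0 0 0 0 0.08 0;0 0 0 0 0 0.08 0"
}}

```text
t: 20.85
tcp_pos: [504.3, -205.0, 203.8]
ee_rot: [0.961, 0.278, 0.0, -0.0]
force: [-0.5, -1.0, -0.6]
opening: 85.4
grip_force: 0.0
```

{"name": "play_rows", "arguments": {
  "commands": "0 0 0 0 0 0.087 0;0 0 0 0 0 0.088 0;0 0 0 0 0 0.088 0;0.1 -0.5 0 0 0 0 0;0.1 -0.5 0 0 0 0 0;0.1 -0.5 0 0 0 0 0;0.1 -0.5 0 0 0 0 0;0 -0.1 0 0 0 0 0"
}}

```text
t: 21.85
tcp_pos: [541.1, 11.2, 203.9]
ee_rot: [1.0, 0.013, 0.0, -0.002]
force: [1.0, 0.4, 1.1]
opening: 85.2
grip_force: 0.0
```

```bash
python3 - <<'E'
from h import *
s=state();print(np.round(s["tcp_pos"],1),np.round(s["ee_rot"],4))
S=cam("scene");cv2.imwrite("pics/s2.png",cv2.convertScaleAbs(cv2.resize(S["img"][90:340,120:420,::-1],None,fx=2.2,fy=2.2),alpha=1.4))
for t in("caddy_1","clip_jar_1"):
  print(t,[(ray(S,b["location"],10).round(1)[:2].tolist(),round(b["conf"],2)) for b in finder.spot_point(t,"scene")])
E
```

```text
[541.1  11.2 203.9] [ 9.999e-01  1.270e-02  3.000e-04 -1.600e-03]
caddy_1 [([390.5, -20.1], 0.8), ([527.5, 227.1], 0.75), ([526.6, -321.7], 0.7), ([541.4, 8.7], 0.66)]
clip_jar_1 [([511.9, -248.1], 0.74), ([502.8, -262.8], 0.45)]
```

View pics/s2.png

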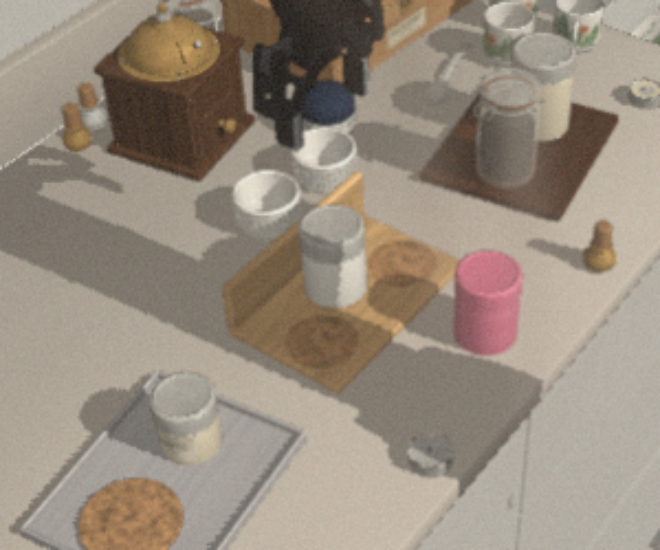

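The tall tin and the jar both stand on the board (543,87 and 505,140 in the crop), and the white tin is untouched. Next I'll grasp the white tin across the rack's y.

{"name": "play_rows", "arguments": {
  "commands": "0.045 0.047 0.2 0 0 0 0;0 0 0.4 0 0 0 0;0 0 0.4 0 0 0 0;0 0 0.2 0 0 0 0;0 0 0.1 0 0 0 0;0 0 0 0 0 0 0;0 0 0 0 0 0 0;0 0 0 0 0 0 0"
}}

```text
t: 23.0
tcp_pos: [546.1, 0.8, 74.8]
ee_rot: [1.0, 0.008, 0.001, -0.0]
force: [-0.2, -0.9, 0.8]
opening: 85.1
grip_force: 0.0
```

{"name": "play_rows", "arguments": {
  "commands": "0 -0.057 0 0 0 0 0;0 0 0.1 0 0 0 0;0 0 0.17 0 0 0 0;0 0 0.1 0 0 0 0;0 0 0 0 0 0 0;0 0 0 0 0 0 0.15;0 0 0 0 0 0 0.3;0 0 0 0 0 0 0.45",
  "grip_force": 40
}}

```text
t: 24.0
tcp_pos: [545.9, 6.4, 37.5]
ee_rot: [1.0, 0.008, 0.001, 0.0]
force: [0.4, -0.9, 2.5]
opening: 59.7
grip_force: 42.6
```

{"name": "play_rows", "arguments": {
  "commands": "0 0 0 0 0 0 0.7;0 0 0 0 0 0 1;0 0 0 0 0 0 1;0 0 0 0 0 0 1;0 0 0 0 0 0 1;0 0 0 0 0 0 1;0 0 0 0 0 0 1;0 0 0 0 0 0 1"
}}

```text
t: 25.0
tcp_pos: [545.9, 6.4, 37.5]
ee_rot: [1.0, 0.008, 0.001, 0.0]
force: [-0.4, -0.6, 5.5]
opening: 59.6
grip_force: 42.7
```

{"name": "play_rows", "arguments": {
  "commands": "0 0 -0.1 0 0 0 1;0 0 -0.2 0 0 0 1;0 0 -0.3 0 0 0 1;0 0 -0.3 0 0 0 1;-0.03 -0.2 0 0 0 0 1;-0.04 -0.4 0 0 0 0 1;-0.04 -0.5 0 0 0 0 1;-0.04 -0.5 0 0 0 0 1"
}}

```text
t: 26.0
tcp_pos: [526.6, 167.6, 126.6]
ee_rot: [1.0, 0.008, -0.001, 0.0]
force: [0.6, -0.1, -1.7]
opening: 59.5
grip_force: 43.7
```

{"name": "play_rows", "arguments": {
  "commands": "-0.05 -0.5 0 0 0 0 1;-0.05 -0.5 0 0 0 0 1;0 -0.35 0 0 0 0 1;0 -0.15 0 0 0 0 1;0 -0.05 0 0 0 0 1;0 0 0 0 0 0 1;0 0 0 0 0 0 1;0 0 0 0 0 0 1"
}}

```text
t: 27.0
tcp_pos: [515.4, 319.8, 127.0]
ee_rot: [1.0, 0.008, 0.0, 0.0]
force: [0.1, 0.5, -1.8]
opening: 59.6
grip_force: 43.8
```

{"name": "play_rows", "arguments": {
  "commands": "0 -0.015 0.1 0 0 0 1;0 0 0.3 0 0 0 1;0 0 0.25 0 0 0 1;0 0 0.1 0 0 0 1;0 0 0.05 0 0 0 1;0 0 0.05 0 0 0 1;0 0 0 0 0 0 1;0 0 0 0 0 0 1"
}}

```text
t: 28.0
tcp_pos: [515.3, 322.9, 42.5]
ee_rot: [1.0, 0.009, 0.001, -0.0]
force: [0.1, 0.4, -1.6]
opening: 59.9
grip_force: 43.8
```

```bash
python3 - <<'E'
from h import *
s=state();print(np.round(s["tcp_pos"],1))
S=cam("scene");cv2.imwrite("pics/s3.png",cv2.convertScaleAbs(cv2.resize(S["img"][240:370,110:270,::-1],None,fx=4,fy=4),alpha=1.4))
E
```

```text
[515.3 322.9  42.5]
```

View pics/s3.png

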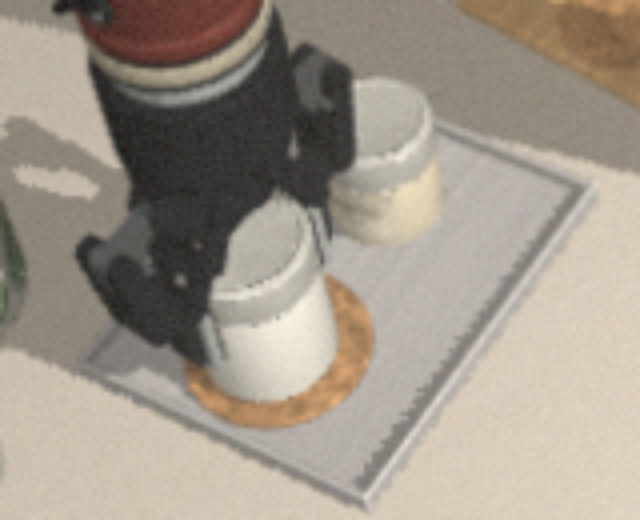

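The white tin sits about centred over the coaster (275,355 against 280,359 in the crop). I'll lower it 6 mm and release.

{"name": "play_rows", "arguments": {
  "commands": "0 0 0.03 0 0 0 1;0 0 0.02 0 0 0 1;0 0 0.01 0 0 0 1;0 0 0 0 0 0 1;0 0 0 0 0 0 1;0 0 0 0 0 0 1;0 0 0 0 0 0 1;0 0 0 0 0 0 1"
}}

```text
t: 29.05
tcp_pos: [515.1, 322.6, 36.5]
ee_rot: [1.0, 0.008, 0.0, -0.0]
force: [-1.4, -1.6, 5.8]
opening: 60.0
grip_force: 44.0
```

{"name": "play_rows", "arguments": {
  "commands": "0 0 0 0 0 0 0.6;0 0 0 0 0 0 0.45;0 0 0 0 0 0 0.3;0 0 0 0 0 0 0.1;0 0 0 0 0 0 0;0 0 0 0 0 0 0;0 0 0 0 0 0 0;0 0 -0.2 0 0 0 0"
}}

```text
t: 30.05
tcp_pos: [513.8, 321.9, 54.5]
ee_rot: [1.0, 0.009, -0.002, 0.001]
force: [-1.2, 0.2, 0.8]
opening: 85.7
grip_force: 0.0
```

{"name": "play_rows", "arguments": {
  "commands": "0 0 -0.4 0 0 0 0;0 0 -0.4 0 0 0 0;0.08 0.3 0 0 0 0 0.15;0.08 0.46 0 0 0 0 0.15;0 0.2 0 0 0 0 0.15;0 0 0 0 0 0 0.15;0 0 0 0 0 0 0.15;0 0 0 0 0 0 0.15"
}}

```text
t: 31.05
tcp_pos: [531.9, 229.4, 135.8]
ee_rot: [1.0, 0.01, -0.0, -0.001]
force: [0.0, 1.1, -0.9]
opening: 72.7
grip_force: 0.0
```

```bash
python3 - <<'E'
from h import *
s=state();print(np.round(s["tcp_pos"],1),s["opening"])
S=cam("scene")
for t in("caddy_1","coaster"):
  print(t,[(ray(S,b["location"],4).round(1)[:2].tolist(),round(b["conf"],2)) for b in finder.spot_point(t,"scene")])
E
```

```text
[531.9 229.4 135.8] 72.7100108053294
caddy_1 [([390.6, -25.9], 0.85), ([529.8, -337.5], 0.69), ([362.9, -177.3], 0.67), ([508.2, 320.9], 0.63), ([538.7, 223.1], 0.61)]
coaster [([516.4, 314.9], 0.73)]
```

{"name": "play_rows", "arguments": {
  "commands": "0.015 0.035 0.2 0 0 0 0.15;0 0 0.4 0 0 0 0.15;0 0 0.2 0 0 0 0.15;0 0 0.1 0 0 0 0.15;0 0 0 0 0 0 0.15;0 0 0 0 0 0 0.15;0 0 0 0 0 0 0.15;0 0 0 0 0 0 0.15"
}}

```text
t: 32.2
tcp_pos: [534.5, 223.6, 46.5]
ee_rot: [1.0, 0.008, 0.001, -0.0]
force: [-0.1, -0.1, 0.3]
opening: 72.8
grip_force: 0.0
```

{"name": "play_rows", "arguments": {
  "commands": "-0.01 -0.02 0.12 0 0 0 0.15;0 0 0.12 0 0 0 0.15;0 0 0 0 0 0 0.15;0 0 0 0 0 0 0.3;0 0 0 0 0 0 0.45;0 0 0 0 0 0 0.7;0 0 0 0 0 0 1;0 0 0 0 0 0 1"
}}

```text
t: 33.2
tcp_pos: [533.0, 225.8, 21.9]
ee_rot: [1.0, 0.009, 0.0, -0.0]
force: [0.3, 0.6, 0.3]
opening: 53.7
grip_force: 42.4
```

{"name": "play_rows", "arguments": {
  "commands": "0 0 0 0 0 0 1;0 0 0 0 0 0 1;0 0 -0.1 0 0 0 1;0 0 -0.2 0 0 0 1;0 0 -0.3 0 0 0 1;0 0 -0.2 0 0 0 1;0 0 0 0 0 0 1;0 0 0 0 0 0 1"
}}

```text
t: 34.2
tcp_pos: [532.4, 224.9, 101.2]
ee_rot: [1.0, 0.008, -0.001, 0.0]
force: [0.4, -0.3, -1.4]
opening: 54.0
grip_force: 42.5
```

{"name": "play_rows", "arguments": {
  "commands": "0 0.2 0 0 0 0 1;0.02 0.4 0 0 0 0 1;0.03 0.5 0 0 0 0 1;0.03 0.5 0 0 0 0 1;0.02 0.35 0 0 0 0 1;0 0.2 0 0 0 0 1;0 0.035 0 0 0 0 1;0 0 0 0 0 0 1"
}}

```text
t: 35.2
tcp_pos: [546.3, 7.2, 101.4]
ee_rot: [1.0, 0.008, -0.001, -0.0]
force: [0.5, 0.4, -1.4]
opening: 53.7
grip_force: 42.6
```

{"name": "play_rows", "arguments": {
  "commands": "0 0 0.2 0 0 0 1;0 0 0.2 0 0 0 1;0 0 0.1 0 0 0 1;0 0 0 0 0 0 1;0 0 0 0 0 0 1;0 0 0 0 0 0 1;0 0 0 0 0 0 1;0 0 0 0 0 0 1"
}}

```text
t: 36.2
tcp_pos: [546.9, 7.1, 52.1]
ee_rot: [1.0, 0.008, 0.0, -0.0]
force: [0.2, -0.4, -2.3]
opening: 53.8
grip_force: 42.5
```

```bash
python3 - <<'E'
from h import *
s=state();print(np.round(s["tcp_pos"],1))
S=cam("scene");cv2.imwrite("pics/s4.png",cv2.convertScaleAbs(cv2.resize(S["img"][150:370,140:340,::-1],None,fx=2.7,fy=2.7),alpha=1.4))
E
```

```text
[546.9   7.1  52.1]
```

View pics/s4.png

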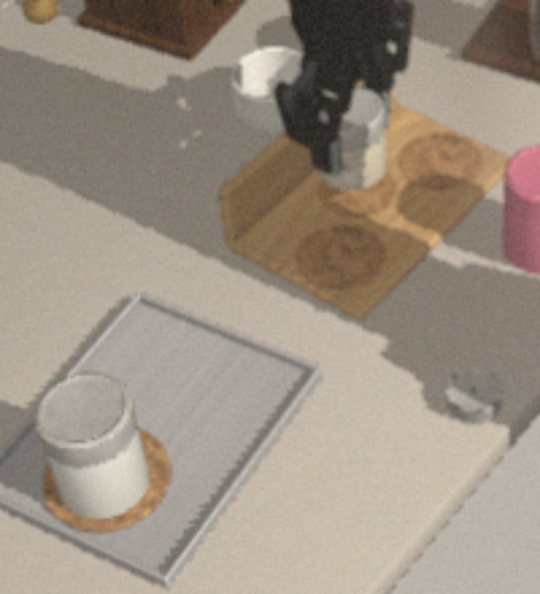

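The white tin is centred on the coaster (104,485 in the crop). The smallest tin hangs over the rear spot (355,190), so I'll lower and release it.

{"name": "play_rows", "arguments": {
  "commands": "0 0 0.1 0 0 0 1;0 0 0.08 0 0 0 1;0 0 0.04 0 0 0 1;0 0 0.02 0 0 0 1;0 0 0 0 0 0 1;0 0 0 0 0 0 1;0 0 0 0 0 0 1;0 0 0 0 0 0 1"
}}

```text
t: 37.25
tcp_pos: [546.9, 7.2, 27.9]
ee_rot: [1.0, 0.008, 0.0, -0.0]
force: [-0.5, 0.4, -1.0]
opening: 53.8
grip_force: 42.6
```

{"name": "play_rows", "arguments": {
  "commands": "0 0 0 0 0 0 0.6;0 0 0 0 0 0 0.45;0 0 0 0 0 0 0.3;0 0 0 0 0 0 0.1;0 0 0 0 0 0 0;0 0 0 0 0 0 0;0 0 0 0 0 0 0;0 0 -0.2 0 0 0 0"
}}

```text
t: 38.25
tcp_pos: [545.5, 7.1, 46.8]
ee_rot: [1.0, 0.009, -0.002, 0.0]
force: [0.3, 0.6, -1.2]
opening: 85.7
grip_force: 0.0
```

{"name": "play_rows", "arguments": {
  "commands": "0 0 -0.5 0 0 0 0;0 0 -0.5 0 0 0 0;0 0 -0.4 0 0 0 0;0 0 -0.1 0 0 0 0;0 0 0 0 0 -0.08 0;0 0 0 0 0 -0.08 0;0 0 0 0 0 -0.08 0;0 0 0 0 0 -0.08 0"
}}

```text
t: 39.25
tcp_pos: [545.8, 7.0, 196.4]
ee_rot: [0.941, 0.34, -0.001, -0.0]
force: [0.4, -0.2, -0.3]
opening: 85.2
grip_force: 0.0
```

{"name": "play_rows", "arguments": {
  "commands": "0 0 0 0 0 -0.084 0;0 0 0 0 0 -0.084 0;0 0 0 0 0 -0.084 0;0 0 0 0 0 -0.084 0;0 0 0 0 0 -0.085 0;-0.4 -0.1 0 0 0 0 0;-0.5 -0.1 0 0 0 0 0;-0.5 -0.1 0 0 0 0 0"
}}

```text
t: 40.25
tcp_pos: [515.4, -134.0, 196.5]
ee_rot: [0.707, 0.707, -0.001, -0.001]
force: [-0.2, -0.3, 0.1]
opening: 85.3
grip_force: 0.0
```

{"name": "play_rows", "arguments": {
  "commands": "-0.5 -0.1 0 0 0 0 0;-0.4 0 0 0 0 0 0;-0.12 0 0 0 0 0 0;0 0 0 0 0 0 0;0 0 0 0 0 0 0;0 0 0 0 0 0 0;0 0 0 0 0 0 0;0 0 0 0 0 0 0"
}}

```text
t: 41.25
tcp_pos: [506.4, -234.4, 197.9]
ee_rot: [0.708, 0.707, 0.0, 0.0]
force: [0.6, 0.3, 0.6]
opening: 85.5
grip_force: 0.0
```

```bash
python3 - <<'E'
from h import *
s=state();print(np.round(s["tcp_pos"],1),np.round(s["ee_rot"],4))
S=cam("scene");cv2.imwrite("pics/s5.png",cv2.convertScaleAbs(cv2.resize(S["img"][100:340,160:420,::-1],None,fx=2.4,fy=2.4),alpha=1.4))
E
```

```text
[ 506.4 -234.4  197.9] [0.7075 0.7067 0.     0.    ]
```

View pics/s5.png

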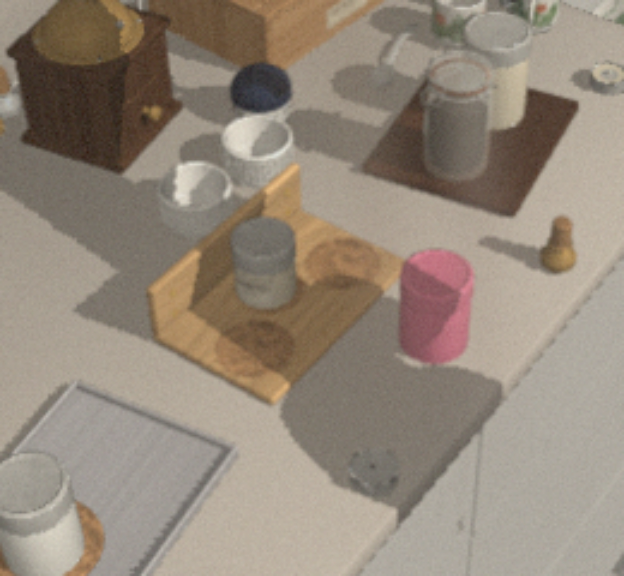

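The smallest tin stands upright on the rear spot (266,288 in the crop), and the jar and tall tin wait on the board. The jar goes back first.

{"name": "play_rows", "arguments": {
  "commands": "-0.005 -0.02 0.2 0 0 0 0;0 0 0.4 0 0 0 0;0 0 0.4 0 0 0 0;0 0 0.2 0 0 0 0;0 0 0.1 0 0 0 0;0 0 0.035 0 0 0 0;0 0 0 0 0 0 0;0 0 0 0 0 0 0"
}}

```text
t: 42.3
tcp_pos: [505.0, -235.5, 65.2]
ee_rot: [0.708, 0.706, 0.0, 0.001]
force: [-0.1, -0.3, 0.4]
opening: 85.1
grip_force: 0.0
```

{"name": "play_rows", "arguments": {
  "commands": "0 0 0 0 0 0 0.15;0 0 0 0 0 0 0.3;0 0 0 0 0 0 0.5;0 0 0 0 0 0 1;0 0 0 0 0 0 1;0 0 0 0 0 0 1;0 0 0 0 0 0 1;0 0 0 0 0 0 1",
  "grip_force": 50
}}

```text
t: 43.3
tcp_pos: [505.0, -235.5, 65.2]
ee_rot: [0.708, 0.706, 0.0, 0.001]
force: [0.1, 0.6, 5.7]
opening: 62.6
grip_force: 55.2
```

{"name": "play_rows", "arguments": {
  "commands": "0 0 -0.1 0 0 0 1;0 0 -0.2 0 0 0 1;0 0 -0.3 0 0 0 1;0 0 -0.3 0 0 0 1;0 0 -0.1 0 0 0 1;0.2 0 0 0 0 0 1;0.3 0.02 0 0 0 0 1;0.4 0.02 0 0 0 0 1"
}}

```text
t: 44.3
tcp_pos: [506.9, -143.5, 162.5]
ee_rot: [0.708, 0.706, -0.001, -0.002]
force: [0.1, 0.1, -5.6]
opening: 61.8
grip_force: 56.5
```

{"name": "play_rows", "arguments": {
  "commands": "0.5 0.02 0 0 0 0 1;0.5 0.02 0 0 0 0 1;0.5 0 0 0 0 0 1;0.4 0 0 0 0 0 1;0.2 0 0 0 0 0 1;0.05 0 0 0 0 0 1;0 0 0 0 0 0 1;0 0 0 0 0 0 1"
}}

```text
t: 45.3
tcp_pos: [512.6, 68.0, 163.8]
ee_rot: [0.709, 0.706, -0.001, -0.0]
force: [-0.5, -0.2, -4.9]
opening: 62.0
grip_force: 56.5
```

{"name": "play_rows", "arguments": {
  "commands": "0.017 -0.005 0.1 0 0 0 1;0 0 0.3 0 0 0 1;0 0 0.3 0 0 0 1;0 0 0.15 0 0 0 1;0 0 0.05 0 0 0 1;0 0 0 0 0 0 1;0 0 0 0 0 0 1;0 0 0 0 0 0 1"
}}

```text
t: 46.3
tcp_pos: [513.0, 71.5, 75.1]
ee_rot: [0.708, 0.706, 0.001, 0.0]
force: [-0.6, 0.0, -4.2]
opening: 62.2
grip_force: 56.5
```

{"name": "play_rows", "arguments": {
  "commands": "-0.015 -0.01 0.05 0 0 0 1;0 0 0.04 0 0 0 1;0 0 0.02 0 0 0 1;0 0 0.01 0 0 0 1;0 0 0 0 0 0 1;0 0 0 0 0 0 1;0 0 0 0 0 0 1;0 0 0 0 0 0 1"
}}

```text
t: 47.3
tcp_pos: [511.1, 69.7, 63.2]
ee_rot: [0.708, 0.706, -0.0, 0.0]
force: [-2.7, -0.9, 6.1]
opening: 62.3
grip_force: 57.6
```

{"name": "play_rows", "arguments": {
  "commands": "0 0 0 0 0 0 0.4;0 0 0 0 0 0 0.2;0 0 0 0 0 0 0;0 0 0 0 0 0 0;0 0 0 0 0 0 0;0 0 0 0 0 0 0;0 0 -0.2 0 0 0 0;0 0 -0.4 0 0 0 0"
}}

```text
t: 48.3
tcp_pos: [510.2, 69.5, 121.7]
ee_rot: [0.708, 0.707, -0.002, -0.001]
force: [0.8, 0.6, 0.8]
opening: 85.4
grip_force: 0.0
```

{"name": "play_rows", "arguments": {
  "commands": "0 0 -0.5 0 0 0 0;0 0 -0.3 0 0 0 0;-0.4 0 0 0 0 0 0;-0.6 0 0 0 0 0 0;-0.6 0 0 0 0 0 0;-0.6 0 0 0 0 0 0;-0.6 0 0 0 0 0 0;-0.6 0.05 0 0 0 0 0"
}}

```text
t: 49.3
tcp_pos: [515.3, -272.1, 202.4]
ee_rot: [0.708, 0.706, -0.0, -0.0]
force: [1.2, -0.1, 0.8]
opening: 85.5
grip_force: 0.0
```

{"name": "play_rows", "arguments": {
  "commands": "-0.4 0.02 0 0 0 0 0;-0.12 0 0 0 0 0 0;0 0 0 0 0 0 0;0 0 0 0 0 0 0;0 0 0 0 0 0 0;0 0 0 0 0 0 0;0 0 0 0 0 0 0;0 0 0 0 0 0 0"
}}

```text
t: 50.3
tcp_pos: [517.7, -322.1, 202.4]
ee_rot: [0.708, 0.706, 0.0, 0.0]
force: [-0.3, 0.5, -0.2]
opening: 85.5
grip_force: 0.0
```

{"name": "play_rows", "arguments": {
  "commands": "-0.015 0.02 0.2 0 0 0 0;0 0 0.4 0 0 0 0;0 0 0.4 0 0 0 0;0 0 0.3 0 0 0 0;0 0 0.1 0 0 0 0;0 0 0.03 0 0 0 0;0 0 0 0 0 0 0;0 0 0 0 0 0 0"
}}

```text
t: 51.3
tcp_pos: [520.5, -324.0, 60.6]
ee_rot: [0.708, 0.706, 0.0, 0.001]
force: [-0.1, -1.1, 0.0]
opening: 85.2
grip_force: 0.0
```

{"name": "play_rows", "arguments": {
  "commands": "0 0 0 0 0 0 0.15;0 0 0 0 0 0 0.3;0 0 0 0 0 0 0.5;0 0 0 0 0 0 1;0 0 0 0 0 0 1;0 0 0 0 0 0 1;0 0 0 0 0 0 1;0 0 0 0 0 0 1",
  "grip_force": 40
}}

```text
t: 52.3
tcp_pos: [520.1, -323.9, 60.3]
ee_rot: [0.708, 0.706, 0.0, 0.001]
force: [-0.7, -0.2, 5.9]
opening: 66.0
grip_force: 44.5
```

{"name": "play_rows", "arguments": {
  "commands": "0 0 -0.1 0 0 0 1;0 0 -0.2 0 0 0 1;0 0 -0.2 0 0 0 1;0.2 0 0 0 0 0 1;0.3 -0.02 0 0 0 0 1;0.4 -0.02 0 0 0 0 1;0.4 -0.02 0 0 0 0 1;0.4 -0.02 0 0 0 0 1"
}}

```text
t: 53.3
tcp_pos: [510.7, -150.2, 108.4]
ee_rot: [0.707, 0.707, -0.0, -0.001]
force: [1.0, -0.6, -1.9]
opening: 65.6
grip_force: 45.0
```

{"name": "play_rows", "arguments": {
  "commands": "0.4 0 0 0 0 0 1;0.3 0 0 0 0 0 1;0.2 0 0 0 0 0 1;0.08 0 0 0 0 0 1;0 0 0 0 0 0 1;0 0 0 0 0 0 1;0 0 0 0 0 0 1;0 0 0 0 0 0 1"
}}

```text
t: 54.3
tcp_pos: [512.2, -56.3, 109.3]
ee_rot: [0.708, 0.706, -0.0, 0.0]
force: [0.6, 0.4, -1.9]
opening: 65.5
grip_force: 45.0
```

{"name": "play_rows", "arguments": {
  "commands": "0 -0.005 0.15 0 0 0 1;0 0 0.15 0 0 0 1;0 0 0.1 0 0 0 1;0 0 0.05 0 0 0 1;0 0 0.03 0 0 0 1;0 0 0 0 0 0 1;0 0 0 0 0 0 1;0 0 0 0 0 0 1"
}}

```text
t: 55.3
tcp_pos: [511.9, -55.7, 61.7]
ee_rot: [0.708, 0.706, 0.0, 0.0]
force: [0.3, -0.6, -1.3]
opening: 65.3
grip_force: 45.0
```

{"name": "play_rows", "arguments": {
  "commands": "0 0 0.02 0 0 0 1;0 0 0.015 0 0 0 1;0 0 0 0 0 0 1;0 0 0 0 0 0 1;0 0 0 0 0 0 1;0 0 0 0 0 0 1;0 0 0 0 0 0 1;0 0 0 0 0 0 1"
}}

```text
t: 56.3
tcp_pos: [511.7, -55.5, 58.3]
ee_rot: [0.708, 0.706, 0.0, 0.0]
force: [-1.9, 0.5, 5.2]
opening: 65.2
grip_force: 45.3
```

{"name": "play_rows", "arguments": {
  "commands": "0 0 0 0 0 0 0.4;0 0 0 0 0 0 0.2;0 0 0 0 0 0 0;0 0 0 0 0 0 0;0 0 0 0 0 0 0;0 0 0 0 0 0 0;0 0 -0.2 0 0 0 0;0 0 -0.4 0 0 0 0"
}}

```text
t: 57.3
tcp_pos: [510.4, -55.6, 117.2]
ee_rot: [0.708, 0.706, -0.001, -0.002]
force: [0.6, -0.9, -0.0]
opening: 85.5
grip_force: 0.0
```

{"name": "play_rows", "arguments": {
  "commands": "0 0 -0.5 0 0 0 0;0 0 -0.3 0 0 0 0;-0.4 0 0 0 0 0 0;-0.5 0 0 0 0 0 0;-0.5 -0.1 0 0 0 0 0;-0.5 -0.1 0 0 0 0 0;-0.3 0 0 0 0 0 0;0 0 0 0 0 0 0"
}}

```text
t: 58.3
tcp_pos: [490.1, -279.0, 197.3]
ee_rot: [0.71, 0.704, -0.001, 0.0]
force: [-0.3, 1.0, -1.0]
opening: 85.2
grip_force: 0.0
```

```bash
python3 - <<'E'
from h import *
s=state();print(s["t"],np.round(s["tcp_pos"],1))
S=cam("scene");T=cam("top")
a=cv2.resize(S["img"][100:360,140:400,::-1],None,fx=1.5,fy=1.5);b=cv2.resize(T["img"][140:270,140:360,::-1],None,fx=3,fy=3)
im=np.zeros((390,390+660,3),np.uint8);im[:,:390]=a;im[:,390:]=b[:390]
cv2.imwrite("pics/f.png",cv2.convertScaleAbs(cv2.resize(im,(800,297)),alpha=1.4))
for t,n,d in(("caddy_1","scene",S),("clip_jar_1","scene",S),("caddy_1","top",T),("clip_jar_1","top",T)):
  print(t,n,[(np.round(b["location"],1).tolist(),round(b["conf"],2)) for b in finder.spot_point(t,n)])
E
```

```text
58.3 [ 490.1 -279.   197.3]
caddy_1 scene [([338.9, 242.1], 0.8), ([178.5, 327.9], 0.6), ([300.9, 208.2], 0.57), ([268.7, 220.4], 0.45)]
clip_jar_1 scene [([267.5, 244.0], 0.96), ([298.7, 210.6], 0.66)]
caddy_1 top [([310.1, 182.1], 0.92), ([170.3, 194.8], 0.91), ([340.0, 198.6], 0.65), ([328.4, 249.9], 0.65)]
clip_jar_1 top [([282.2, 198.7], 0.94)]
```

View pics/f.png

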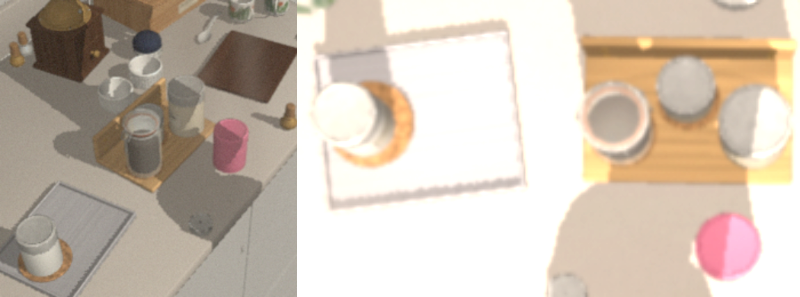

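All four are in place: the white tin on the coaster, the smallest tin on the rear spot, and the jar and tall tin back within about 2 px of where they started. The stopper and tealight have not moved.

```bash
python3 -c "
from workcell import job_done
print(job_done())"
```

```text
the job is handed in; nothing more can be done
None
```

The swap is finished and handed in at about 58 s, though no verdict came back: in the last pictures the white tin is on the coaster, the smallest tin is on the rear spot, and the tall tin and jar are back where they stood, all upright.

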